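# Seal the step master in the dry-storage chamber

## Task

Put the stepped brass height master away: set it flat in the orange-railed pocket inside the dry-storage chamber, with its long side along the pocket's. Then swing the chamber's door shut and turn its red T-handle clockwise all the way to its stop, so that the door is drawn tight onto its gasket. Keep the master upright, leave everything else on the bench where it is, and let go.

Things in the scene. Friction and masses are not known exactly. Their poses are not given: they have to be found in the camera images.
- master: Stepped height master, about 0.4 kg: dark steel base 100 (x) x 60 (y) x 12 mm, along its middle a brass staircase rib 20 mm wide (y), 100 mm long (x), in four 25 mm treads with tops 26, 34, 42, 50 mm above the underside, rising to +x. Origin: centre of the underside, z up. On the bench to the robot's right, in one of two spots (a V-block is in the other). Grip across the rib.
- chamber: Fixed cream-coloured box, 210 x 210 mm, rim 95 mm high, walls 8 mm, open at the top, with a door on top. Origin: centre of the underside. Its +x axis points to its hinge side (roughly the robot's left), z up. Below the rim of its -x wall, inside, sits a steel keeper for the latch's pawl, which reaches 33 mm in from the outer face.
- pocket (a point): Centre of the pocket's floor, 30 mm above the bench, 25 mm from the chamber's centre towards the hinge; axes as the chamber's. Pocket 112 mm long (x) by 72 mm wide (y) between orange rails 6 mm wide, 5 mm high: the master fits flat with 6 mm play each side, either end first. Inner walls: 72 mm away in +x, 97 mm either way in y.
- door (a joint): Door angle (rad): aluminium frame with clear window, 0.6 kg. 0 = gasket fully squeezed, 0.004 = drawn tight by the latch, 0.027 = lying loose on the springy gasket; starts open at 1.5 to 1.7 (stop 1.75). Damped friction hinge: stays put above about 1.1 rad, below that sinks shut by itself in some 2 s. Pressing it tight by hand takes 9 N at the free edge; it springs back.
- door_hinge (a point): A point on the hinge line (mid-length), 110 mm from the chamber's centre towards its +x, 98 mm above the bench. It turns with the door: x points from the free edge to the hinge, y along the hinge line, z out of the door's outer face (up when shut). The door's underside lies at z = 0, its outer face at z = 12 mm, and it spans x from -220 to -3 mm, y +-106 mm.
- door_edge (a point): Middle of the door's free edge, on its outer face; x -220 mm, z 12 mm in the axes of door_hinge and with the same axes.
- latch (a joint): Red T-handle's angle (rad): 0 = released, grows clockwise seen from outside (from above when shut) to its stop at 1.5. Starts at 0 to 0.12, stays where left, needs 0.25 N m. Its pawl catches the keeper from 0.3 rad and draws the door's free edge down 5 mm by 1.15 rad; turned before the door is shut it blocks closing.
- latch_grip (a point): Centre of the T-handle's red bar: 90 mm long, 14 mm wide, 18 mm high, on a 9 mm radius stem; this point is on the turning axis, 36 mm above the door's outer face, 55 mm inside the free edge, midway along it. It turns with the handle: bar along its y, x across it, z out of the door.
- v_block: Bystander: steel V-block 80 x 60 x 42 mm, origin centre of the underside.
- cyl_square: Bystander: upright grey cylinder, 60 mm diameter, 120 mm high, origin centre of the underside.
- ring_gauge: Bystander: steel ring gauge, 90 mm diameter, 25 mm high, lying flat, origin centre of the underside.
- caliper: Bystander: digital caliper lying flat, 170 mm long.
- cleaner: Bystander: white bottle, 56 mm diameter, 150 mm high, origin centre of the underside.
- loupe: Bystander: black magnifier, 56 mm diameter, 62 mm high, origin centre of the underside.
- sample_tray: Bystander: grey divided tray 150 x 110 x 30 mm, origin centre of the underside.
Not all that is in view belongs to the job. Leave any pink look-alike of the master alone.

How it is judged (in metres and radians):
On the way, in this order (a step that is already met when the one before it is completed fails the run):
1. the master lies flat in the pocket, released, while the door is still open (horizontal distance between master and pocket below 0.012 m and z of master in the frame of pocket below 0.003 m and angle between master's own z axis and vertical below 0.06 rad and angle between the x axis of master and the x axis of pocket, either way round below 0.25 rad and contact force between the fingers and master below 0.1 N and value of joint door above 0.5 rad), for 0.2 s.
2. the door lies shut on its gasket, with the handle still released (value of joint door below 0.05 rad and value of joint latch below 0.5 rad), for 0.2 s.
3. the handle is turned to its stop and the door is drawn tight (value of joint latch above 1.3 rad and value of joint door below 0.01 rad), for 0.2 s.
At the end, for the whole second after the job is handed in: Handle turned past 1.3 rad (stop 1.5), door tight on its gasket (under 0.010 rad), and the master at rest flat in the pocket: centre within 12 mm of the pocket's, at most 3 mm above its floor, tilt under 0.06 rad, long side within 0.25 rad of the pocket's (all of step 3 and horizontal distance between master and pocket below 0.012 m and z of master in the frame of pocket below 0.003 m and angle between master's own z axis and vertical below 0.06 rad and angle between the x axis of master and the x axis of pocket, either way round below 0.25 rad and linear speed of master below 0.02 m/s); the robot touches nothing.
It fails at once if the master is tipped over (more than 0.6 rad) (angle between master's own z axis and vertical above 0.6 rad).
It fails at once if a bystander is pushed more than 40 mm from its place (distance of any of v_block, cyl_square, ring_gauge, caliper, cleaner, loupe, sample_tray from where it was at the start of the episode above 0.04 m).
It also fails if it takes over 72 s, if anything falls off the work surface, if the arm or the gripper's body presses on something with over 40 N, if the wrist force passes 120 N, or if a joint passes its speed limit or range.

## Robot

A 6-joint arm with a two-finger parallel gripper is mounted at the origin on the work surface. World frame = base frame: x ahead of the robot, y to its left, z up, the work surface at z = 0. Lengths are in m, angles in degrees, forces in N, time in s.
With the tool pointing down it reaches from about 0.4 to 0.825 m from the base axis. Payload 7 kg.
Tool frame: the origin (TCP) lies midway between the tips of the shut fingers; the grasp point (between the pads) lies 19 mm behind it; z points along the fingers, y is the direction in which the jaws open and shut (so a half turn about z gives the same grasp; the last joint's range is limited). The gripper opens to 88 mm and grips with 3 to 60 N. Pads are 19 mm wide; open, the fingers measure 130 mm over their backs; the gripper's body (78 mm by 193 mm) begins 47 mm behind the grasp point.
Start: joints at [93.054, 20.546, 0.682, 0, -70.136, -16.507], TCP at [0.157, 0.656, 0.227] pointing down, gripper open.
Joint ranges: [-176.03, 176.03], [-82.01, 121.73], [-58.28, 71.71], [-173.87, 95.51], [-174.79, -0.11], [-173.66, 173.66]. Speed limits (degrees/s): [136.94, 136.94, 172.46, 180, 180, 180].

## Interface

Orientations are given as a 3x3 rotation matrix whose columns are the frame's x, y, z axes.
In Python, from rig import robot gives the robot as it stands. Calls block until the motion is done:
- robot.goto(position, orientation): joint-space move of the TCP to a pose.
- robot.servo_line(position, ori=None, speed=0.15): straight line of the TCP; ori=None keeps the orientation; speed is the mean speed in m/s.
- robot.movej(angles): joint-space move.
- robot.move_gripper(opening): opening from 0.0 (shut) to 1.0 (fully open); the grip force is fixed at half the most; returns when the fingers have stopped.
- robot.dwell(seconds).
- robot.ik(position, orientation): joint angles nearest the present ones, or None.
- robot.grab_frame(name): name is "side" or "top"; returns (picture, depth): 400x640x3 uint8, red, green, blue; 400x640 float32, m along the optical axis (not along the pixel's ray), 0 where there is no reading.
- robot.camera_info(name): a dict with "vfov" (degrees; the focal length in pixels is half the picture's height over the tangent of half this angle, whatever the lens; pixels are square), "cx", "cy" (the principal point, pixels), "k1" (the pictures are not rectified: a ray, as slopes to the right and down, at radius r is drawn at 1 + k1 r^2 times it, then the intrinsics apply), "view" (4x4, takes a point from world to camera coordinates). Camera axes: x right, y down, z forward; pixel columns grow to the right and rows downward; lengths in m; the calibration is good to about 2 mm. A picture is of the moment at which its call begins. camera_info takes no time and is no camera call.
A pose or a line that the arm cannot do raises robot.Unreachable and nothing moves.
- robot.job_done(): hands the job in, once; it reports no verdict.
Readings, each from a call of its own:
- robot.read_t(): time.
- robot.read_qpos(): joint angles.
- robot.read_qvel(): joint speeds.
- robot.read_effort(): joint torques, N m.
- robot.read_position(): TCP position.
- robot.read_tcp_rot(): TCP orientation.
- robot.read_force(): force on the tool from outside, world axes, zero at the start.
- robot.read_ft_torque(): the same for the moment, N m.
- robot.read_grip_width(): opening from 0.0 (shut) to 1.0 (fully open).
Only numpy, scipy, OpenCV 4.12 (cv2) and the standard library are available. Lean on these libraries where they do the work, as an engineer would, in place of code of your own. Each camera call takes 0.05 s, during which the arm holds its last target.

## Working session

There is one attempt and no reset: what is moved stays moved. The work goes in short steps, each a Python script; the robot and the scene stay as the last script left them, time stands still between calls to the robot, and variables do not carry over. Pictures are saved under pics/ and viewed, and the job is handed in when it is done.

```bash
ls; mkdir -p pics; python3 - <<'E'
from rig import robot
import cv2,numpy as np
for n in("side","top"):
    p,d=robot.grab_frame(n); cv2.imwrite(f"pics/{n}0.png",p[:,:,::-1]); np.save(f"{n}0.npy",d)
    print(n,robot.camera_info(n))
print(robot.read_t(),robot.read_force(),robot.read_tcp_rot())
E
```

```text
pics
side {'vfov': 48.651638866535194, 'cx': 319.67891908811606, 'cy': 198.73829756145057, 'k1': -0.11030952444965722, 'view': array([[-0.9793754 , -0.20167336, -0.01231559,  0.54694799],
       [-0.15054601,  0.76902555, -0.62123716,  0.15409636],
       [ 0.13475799, -0.60657033, -0.78352583,  1.26760586],
       [ 0.        ,  0.        ,  0.        ,  1.        ]])}
top {'vfov': 46.981171319989144, 'cx': 323.0988964345448, 'cy': 202.928507980044, 'k1': -0.1019329785235692, 'view': array([[ 0.01720666, -0.99939844,  0.03011127, -0.03832408],
       [-0.98462466, -0.02217284, -0.17327046,  0.5631522 ],
       [ 0.17383388, -0.02666689, -0.98441387,  1.26749618],
       [ 0.        ,  0.        ,  0.        ,  1.        ]])}
0.1 [ 1.06990041  0.75454277 -0.35897776] [[ 9.72545264e-01 -2.32713695e-01 -2.15154323e-04]
 [-2.32713759e-01 -9.72544189e-01 -1.45112521e-03]
 [ 1.28449624e-04  1.46135432e-03 -9.99998924e-01]]
```

View pics/side0.png

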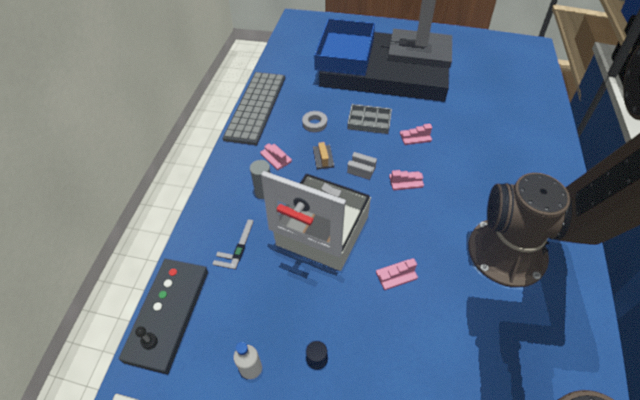

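View pics/top0.png

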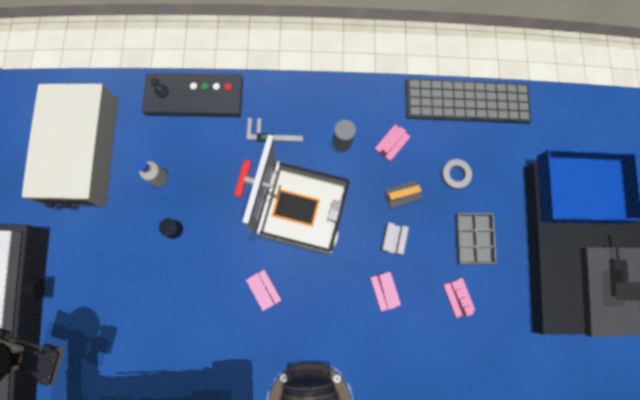

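The side view shows the chamber around (320,220), with its door open and the red handle on it. In the top view the master (dark base, brass rib) is near (404,194), the V-block near (396,238), the pocket near (296,207) and the door edge-on near (258,185). I'll enlarge these areas and build point clouds.

```bash
cat > h.py <<'E'
from rig import robot
import cv2,numpy as np
def K(n):
    c=robot.camera_info(n); f=200/np.tan(np.radians(c['vfov']/2))
    return np.array([[f,0,c['cx']],[0,f,c['cy']],[0,0,1]]),np.array([c['k1'],0,0,0]),c['view']
def cloud(n,d):
    k,D,V=K(n); v,u=np.mgrid[0:400,0:640]
    p=cv2.undistortPoints(np.stack([u.ravel(),v.ravel()],1).astype(np.float64)[:,None],k,D)[:,0]
    z=d.ravel()[:,None]; c=np.hstack([p*z,z]); return ((c-V[:3,3])@V[:3,:3]).reshape(400,640,3)
def pix2plane(n,uv,z):
    k,D,V=K(n); p=cv2.undistortPoints(np.array(uv,float).reshape(-1,1,2),k,D)[:,0]
    r=np.hstack([p,np.ones((len(p),1))])@V[:3,:3]; o=-V[:3,:3].T@V[:3,3]
    return o+r*((z-o[2])/r[:,2])[:,None]
def proj(n,P):
    k,D,V=K(n); return cv2.projectPoints(np.array(P,float).reshape(-1,3),cv2.Rodrigues(V[:3,:3])[0],V[:3,3],k,D)[0][:,0]
def crop(img,x0,y0,x1,y1,s,f):
    cv2.imwrite(f,cv2.resize(img[y0:y1,x0:x1],None,fx=s,fy=s,interpolation=cv2.INTER_CUBIC))
E
python3 - <<'E'
from h import *
t=cv2.imread('pics/top0.png'); s=cv2.imread('pics/side0.png')
a=cv2.resize(t[125:260,230:430],None,fx=4,fy=4,interpolation=cv2.INTER_CUBIC);cv2.imwrite('pics/tc.png',a)
crop(s,240,120,400,280,3.75,'pics/sc.png')
d=np.load('top0.npy');C=cloud('top',d)
for q in [(404,194),(396,206),(296,207),(396,238),(330,172),(350,225),(263,140),(250,220),(238,180),(400,300)]: print(q,C[q[1],q[0]].round(4))
d=np.load('side0.npy');S=cloud('side',d)
for q in [(323,154),(300,215),(295,240),(330,220),(270,195)]: print(q,S[q[1],q[0]].round(4))
E
```

```text
(404, 194) [ 0.5964 -0.2622  0.0444]
(396, 206) [ 0.5664 -0.2448  0.0103]
(296, 207) [0.5531 0.0506 0.0326]
(396, 238) [ 0.4698 -0.2416  0.0229]
(330, 172) [ 0.6674 -0.0476  0.0009]
(350, 225) [ 0.5073 -0.1085  0.0068]
(263, 140) [0.7576 0.156  0.017 ]
(250, 220) [0.4779 0.1481 0.2873]
(238, 180) [0.5763 0.1836 0.2688]
(400, 300) [ 2.917e-01 -2.565e-01  2.000e-04]
(323, 154) [ 0.5961 -0.2398  0.0444]
(300, 215) [0.5654 0.1764 0.2687]
(295, 240) [0.6016 0.1233 0.0719]
(330, 220) [0.4985 0.1548 0.2372]
(270, 195) [0.6557 0.1187 0.2508]
```

View pics/tc.png

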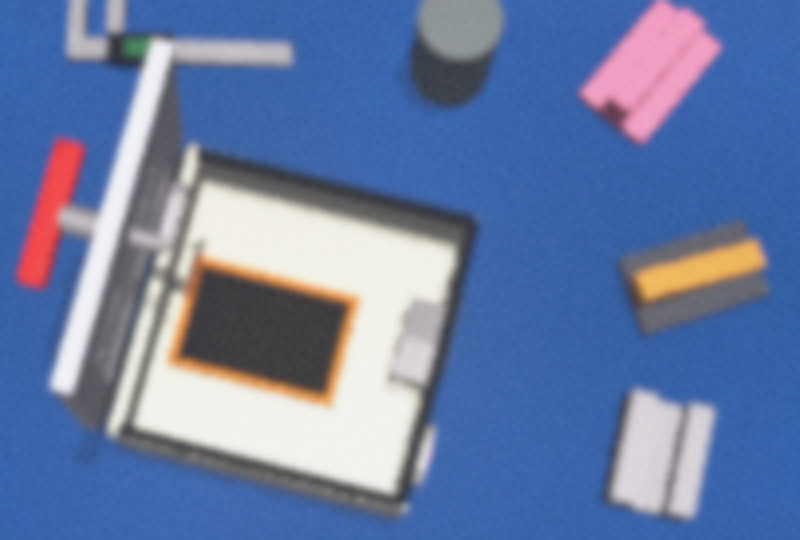

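View pics/sc.png

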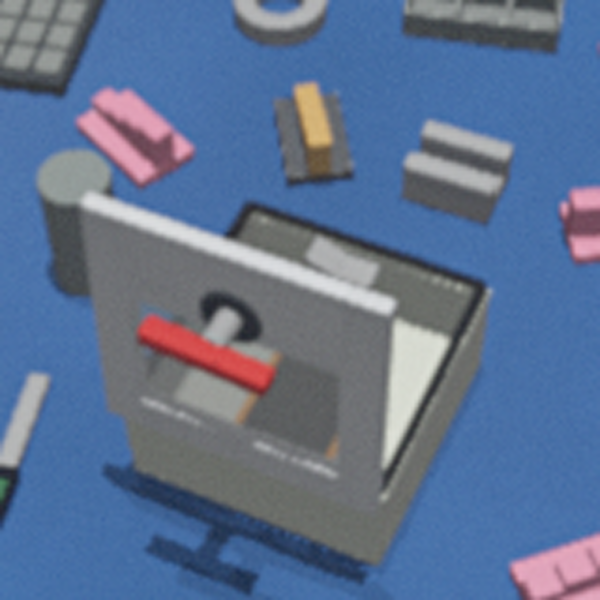

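The pocket's outer rail corners in the top crop are (198,260), (357,298), (331,404) and (172,364). The rim corners are (477,218), (405,500), (115,432) and (190,148). The master's brass rib runs from (635,290) to (765,250), with the keeper on the right wall and the handle bar on the door's outside. I'll fit poses from these, cross-checking with the side camera.

```bash
python3 - <<'E'
from h import *
def up(q): return np.array(q)/4.+[230-.375,125-.375]
P=pix2plane('top',up([(198,260),(357,298),(331,404),(172,364)]),.035);print('pocket',P.mean(0).round(4),P.round(4)[:,:2].tolist())
e=P[0]-P[1]+P[3]-P[2];print('yaw',np.degrees(np.arctan2(e[1],e[0])))
R=pix2plane('top',up([(190,148),(477,218),(405,500),(115,432)]),.095);print('rim',R.mean(0).round(4),R.round(4)[:,:2].tolist(),np.linalg.norm(np.diff(R,axis=0),axis=1))
e=R[3]-R[2]+R[0]-R[1];print('yaw',np.degrees(np.arctan2(e[1],e[0])))
for n in('top','side'):
    im=cv2.imread(f'pics/{n}0.png');C=cloud(n,np.load(f'{n}0.npy'));h=cv2.cvtColor(im,cv2.COLOR_BGR2HSV)
    box=(abs(C[...,0]-.6)<.08)&(abs(C[...,1]+.25)<.09)
    rib=box&(h[...,0]>8)&(h[...,0]<32)&(h[...,1]>110)&(C[...,2]>.02)
    b=box&(h[...,1]<120)&(C[...,2]<.03)&(C[...,2]>.006)
    for nm,m in(('rib',rib),('base',b),('all',box&(C[...,2]>.007))):
        q=C[m][:,:2].astype(np.float32); print(n,nm,len(q),cv2.minAreaRect(q), q.mean(0))
    q=C[rib]; w,_,vt=np.linalg.svd(q[:,:2]-q[:,:2].mean(0));a=vt[0];print('dir',np.degrees(np.arctan2(a[1],a[0])))
    s=(q[:,:2]-q[:,:2].mean(0))@a; 
    for lo in np.arange(-.05,.05,.01):
        k=(s>=lo)&(s<lo+.01)
        if k.any(): print(round(lo,3),np.median(q[k,2]).round(4),end=' ')
    print()
    # door
    m=(C[...,2]>.15)&(C[...,0]>.4)&(C[...,0]<.75)&(abs(C[...,1]-.13)<.12)
    q=C[m]; print('door box',q.min(0),q.max(0))
    red=m&((h[...,0]<8)|(h[...,0]>172))&(h[...,1]>150); q=C[red];c=q.mean(0);v=np.linalg.svd(q-c)[2];print('red',c,v[0],q.min(0),q.max(0))
E
```

```text
pocket [0.5514 0.0512 0.035 ] [[0.6028, 0.1009], [0.5773, -0.0151], [0.4996, 0.0021], [0.5261, 0.117]]
yaw 77.32915950641654
rim [0.5481 0.027  0.095 ] [[0.6705, 0.105], [0.625, -0.0968], [0.4274, -0.0493], [0.4696, 0.1492]] [0.20688947 0.20318559 0.20290152]
yaw 77.63956498252799
top rib 223 ((0.6041972637176514, -0.2644215524196625), (0.019521361216902733, 0.10002397745847702), 19.293283462524414) [ 0.60225964 -0.26182047]
top base 419 ((0.6045518517494202, -0.2650595009326935), (0.06041548028588295, 0.10264088958501816), 17.708982467651367) [ 0.6011559  -0.26410943]
top all 707 ((0.5987512469291687, -0.24836117029190063), (0.15115948021411896, 0.1787227988243103), 5.19895076751709) [ 0.6001212  -0.26115802]
dir -70.35698034840787
-0.05 0.0509 -0.04 0.0497 -0.03 0.0503 -0.02 0.043 -0.01 0.044 0.0 0.0388 0.01 0.0356 0.02 0.0347 0.03 0.0264 0.04 0.0265 
door box [0.46815866 0.09312827 0.15007077] [0.67507189 0.19144802 0.32434621]
red [0.58022678 0.17363641 0.27287696] [-0.96823238  0.23680577 -0.08030618] [0.53904489 0.1579702  0.26242894] [0.62205716 0.18928146 0.28106176]
side rib 64 ((0.6025028228759766, -0.26169148087501526), (0.0177227184176445, 0.09472419321537018), 19.77010154724121) [ 0.59933513 -0.25152123]
side base 304 ((0.6022994518280029, -0.2660100758075714), (0.06058834493160248, 0.1099497452378273), 18.782188415527344) [ 0.60245854 -0.26124248]
side all 401 ((0.6022379994392395, -0.2654983699321747), (0.060262832790613174, 0.11101248115301132), 19.537782669067383) [ 0.60054725 -0.25679672]
dir 109.3519156119951
-0.05 0.0287 -0.04 0.0318 -0.03 0.0348 -0.02 0.0365 -0.01 0.0424 0.01 0.0465 0.02 0.0493 0.03 0.0494 
door box [0.46562806 0.10032732 0.15020083] [0.67668226 0.19317885 0.32186976]
red [0.57815304 0.17740065 0.26968597] [-0.96837772  0.23882926 -0.07214687] [0.53589738 0.15858478 0.26012524] [0.62180533 0.19265051 0.2763541 ]
```

```bash
cat >> h.py <<'E'
def down(deg):
    a=np.radians(deg);c,s=np.cos(a),np.sin(a); return np.array([[c,s,0],[s,-c,0],[0,0,-1.]])
PK=np.array([.5525,.0513]); CY=77.5; CH=PK-.025*np.array([np.cos(np.radians(CY)),np.sin(np.radians(CY))])
X=np.array([np.cos(np.radians(CY)),np.sin(np.radians(CY)),0]);Y=np.array([-X[1],X[0],0]);Z=np.array([0,0,1.])
HG=np.r_[CH+.110*X[:2],.098]
MA=np.array([.6035,-.2645]); MY=109.3
E
python3 - <<'E'
from h import *
for n in('top','side'):
    C=cloud(n,np.load(f'{n}0.npy')).reshape(-1,3)-HG; q=np.c_[C@X,C@Y,C@Z]
    m=(q[:,2]>.05)&(abs(q[:,0])<.12)&(abs(q[:,1])<.13); q=q[m]
    print(n,len(q))
    for lo in np.arange(.05,.25,.02):
        k=(q[:,2]>=lo)&(q[:,2]<lo+.02)
        if k.any(): print(round(lo,2),k.sum(),np.percentile(q[k,0],[0,5,25,50,75,95,100]).round(3))
for nm,xy,yw in(('M',MA,MY),('M',MA,MY-180),('P',PK,CY),('P',PK,CY-180)):
    for z in(.015,.045,.2):
        print(nm,yw,z,None if (q:=robot.ik(np.r_[xy,z],down(yw))) is None else np.round(q,1))
p=HG-.165*np.array([0,0,0])
HD=CH+0*X[:2]; L=HG-.165*X; L[2]=.146
for a in(0,-45,-90):
    for f in(0,180): print('L',a,f,None if (q:=robot.ik(L,down(CY+90+a+f))) is None else np.round(q,1))
E
```

```text
top 1512
0.05 66 [-0.006 -0.005 -0.001 -0.     0.001  0.002  0.011]
0.07 61 [-0.006 -0.006 -0.002 -0.001  0.     0.001  0.01 ]
0.09 68 [-0.007 -0.007 -0.003 -0.002 -0.001  0.     0.003]
0.11 48 [-0.008 -0.007 -0.004 -0.003 -0.002 -0.     0.006]
0.13 34 [-0.009 -0.009 -0.008 -0.006 -0.004  0.     0.006]
0.15 141 [-0.034 -0.031 -0.01  -0.007 -0.005  0.04   0.05 ]
0.17 475 [-0.035 -0.03  -0.008  0.033  0.041  0.047  0.051]
0.19 97 [-0.011 -0.011 -0.01  -0.009 -0.008 -0.006  0.006]
0.21 522 [-0.012 -0.011 -0.008 -0.005 -0.001  0.002  0.004]
side 3758
0.05 346 [-0.002  0.004  0.006  0.007  0.008  0.011  0.013]
0.07 361 [0.    0.003 0.005 0.006 0.007 0.01  0.012]
0.09 201 [0.001 0.003 0.004 0.006 0.008 0.01  0.011]
0.11 253 [-0.004  0.001  0.003  0.004  0.006  0.009  0.01 ]
0.13 322 [-0.003  0.001  0.003  0.004  0.006  0.008  0.009]
0.15 514 [-0.007  0.002  0.004  0.006  0.009  0.049  0.052]
0.17 719 [-0.006  0.001  0.003  0.005  0.035  0.048  0.051]
0.19 470 [-0.004 -0.     0.001  0.003  0.004  0.005  0.007]
0.21 572 [-0.013 -0.01  -0.006 -0.001  0.002  0.004  0.007]
M 109.3 0.015 [  -6.7
[... 202 characters left out ...]

M -70.7 0.045 [ -6.7  28.  -13.4   0.  -48.6  26. ]
M -70.7 0.2 [ -6.7  20.   -3.7   0.  -66.3  26. ]
P 77.5 0.015 [ 25.5  22.5 -28.7   0.  -38.8 142. ]
P 77.5 0.045 [ 25.5  20.1 -27.3   0.  -42.7 142. ]
P 77.5 0.2 [ 25.5  10.4 -16.9   0.  -62.7 142. ]
P -102.5 0.015 [ 25.5  22.5 -28.7   0.  -38.8 -38. ]
P -102.5 0.045 [ 25.5  20.1 -27.3   0.  -42.7 -38. ]
P -102.5 0.2 [ 25.5  10.4 -16.9   0.  -62.7 -38. ]
L 0 0 [  18.1   11.5  -23.3    0.   -55.2 -120.6]
L 0 180 [ 18.1  11.5 -23.3   0.  -55.2  59.4]
L -45 0 [  18.1   11.5  -23.3    0.   -55.2 -165.6]
L -45 180 [ 18.1  11.5 -23.3   0.  -55.2  14.4]
L -90 0 [ 18.1  11.5 -23.3   0.  -55.2 149.4]
L -90 180 [ 18.1  11.5 -23.3   0.  -55.2 -30.6]
```

```bash
python3 - <<'E'
from h import *
p=robot.read_position()
robot.servo_line([p[0],p[1],.40],speed=.3)
m=MA+.004*np.array([np.cos(np.radians(MY)),np.sin(np.radians(MY))])
robot.goto(np.r_[m,.30],down(MY-180)); print(robot.read_t(),robot.read_position())
robot.servo_line(np.r_[m,.09],speed=.2)
for n in('top','side'): 
    im,d=robot.grab_frame(n); cv2.imwrite(f'pics/{n}1.png',im[:,:,::-1])
print(robot.read_t(),robot.read_force())
im=cv2.imread('pics/side1.png'); crop(im,230,70,430,220,4,'pics/sc1.png')
E
```

```text
4.3917 [ 0.60250009 -0.26012164  0.3000561 ]
5.6917 [0.07270875 0.13271311 0.18054381]
```

View pics/sc1.png

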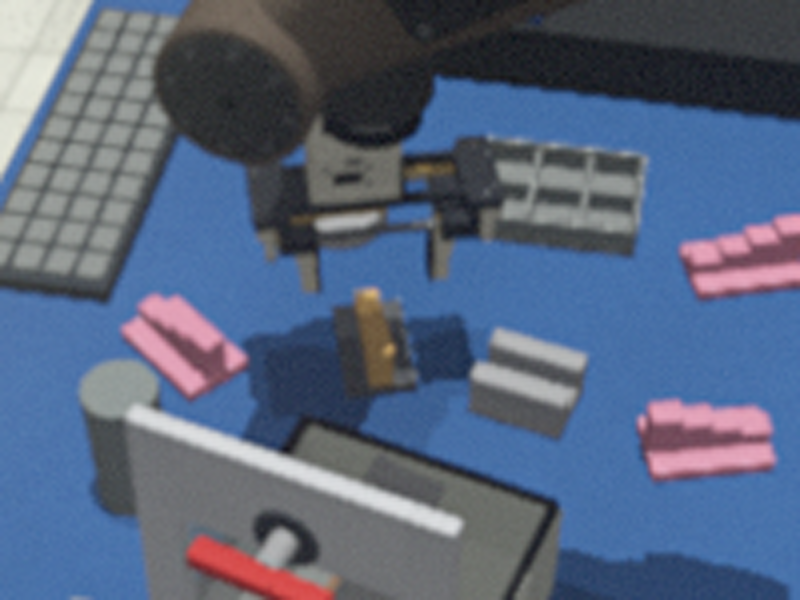

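View pics/top1.png

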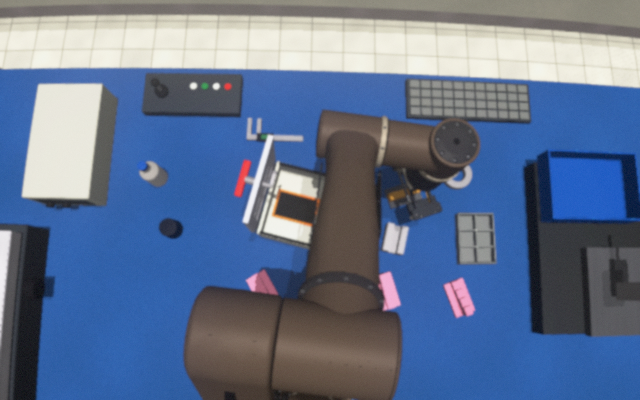

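View pics/side1.png

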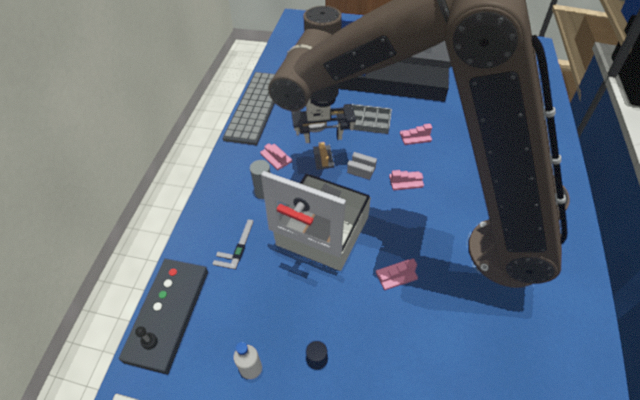

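The side crop shows the open fingers straddling the master, with the jaws across its rib at about (375,340). The top view shows the forearm running about 0.19 m to the left of the tool, so over the pocket the wrist link will pass above the door. I need that clearance before placing, so I'll measure the wrist's underside height.

```bash
python3 - <<'E'
from h import *
tp=robot.read_position(); q=np.radians(robot.read_qpos())
a=q[0]; F=np.array([np.cos(a),np.sin(a)]); Lf=np.array([-np.sin(a),np.cos(a)])
print(tp)
for n in('side','top'):
    im,d=robot.grab_frame(n);C=cloud(n,d).reshape(-1,3); C=C[d.ravel()>0]
    r=(C[:,:2]-tp[:2]); f=r@F; l=r@Lf; z=C[:,2]-tp[2]
    m=(np.abs(f)<.16)&(C[:,2]>.12)&(l>-.15)&(l<.32)
    for lo in np.arange(-.12,.32,.03):
        k=m&(l>=lo)&(l<lo+.03)&(z>.05)
        if k.sum()>5: print(n,'left',round(lo,2),k.sum(),'z',np.percentile(z[k],[0,2,10,50,90,100]).round(3),'f',np.percentile(f[k],[0,50,100]).round(3))
E
```

```text
[ 0.60302022 -0.26086843  0.09143257]
side left -0.09 22 z [0.103 0.103 0.104 0.106 0.108 0.11 ] f [-0.079 -0.066 -0.049]
side left -0.06 198 z [0.074 0.079 0.085 0.105 0.437 0.441] f [-0.092 -0.046  0.025]
side left -0.03 419 z [0.051 0.069 0.087 0.401 0.441 0.443] f [-0.105 -0.044  0.055]
side left 0.0 929 z [0.068 0.077 0.087 0.173 0.44  0.443] f [-0.097 -0.024  0.094]
side left 0.03 1120 z [0.07  0.079 0.103 0.206 0.435 0.442] f [-0.043  0.003  0.089]
side left 0.06 260 z [0.067 0.072 0.081 0.415 0.422 0.424] f [-0.034  0.01   0.073]
side left 0.09 120 z [0.406 0.41  0.416 0.42  0.422 0.424] f [-0.028 -0.002  0.031]
side left 0.12 123 z [0.392 0.402 0.41  0.425 0.427 0.429] f [-0.018  0.006  0.044]
side left 0.15 184 z [0.406 0.411 0.418 0.425 0.538 0.557] f [-0.159 -0.005  0.034]
side left 0.18 463 z [0.404 0.412 0.422 0.484 0.545 0.558] f [-0.16  -0.071  0.036]
side left 0.21 1929 z [0.359 0.389 0.411 0.451 0.526 0.555] f [-0.16  -0.081  0.036]
side left 0.24 2033 z [0.328 0.339 0.356 0.41  0.486 0.521] f [-0.16  -0.033  0.043]
top left -0.09 56 z [0.087 0.088 0.105 0.109 0.112
[... 252 characters left out ...]
 0.448] f [-0.092 -0.036  0.046]
top left 0.03 1126 z [0.073 0.082 0.2   0.416 0.441 0.446] f [-0.049 -0.018  0.041]
top left 0.06 729 z [0.07  0.378 0.395 0.418 0.425 0.428] f [-0.049 -0.016  0.04 ]
top left 0.09 724 z [0.369 0.38  0.396 0.419 0.425 0.428] f [-0.049 -0.016  0.04 ]
top left 0.12 896 z [0.375 0.386 0.404 0.425 0.486 0.543] f [-0.16  -0.025  0.045]
top left 0.15 1348 z [0.399 0.412 0.424 0.482 0.546 0.562] f [-0.16  -0.071  0.042]
top left 0.18 1463 z [0.398 0.412 0.425 0.494 0.551 0.564] f [-0.16  -0.077  0.043]
top left 0.21 1380 z [0.369 0.411 0.423 0.467 0.54  0.562] f [-0.16  -0.064  0.041]
top left 0.24 554 z [0.363 0.38  0.398 0.421 0.475 0.526] f [-0.16  -0.021  0.042]
```

```bash
python3 - <<'E'
from h import *
tp=robot.read_position()
for n in('side','top'):
    im,d=robot.grab_frame(n);C=cloud(n,d).reshape(-1,3); C=C[d.ravel()>0]
    r=(C[:,:2]-tp[:2]); R=np.linalg.norm(r,axis=1); z=C[:,2]-tp[2]; c=C[:,:]
    for lo in np.arange(.05,.46,.02):
        k=(R<.13)&(z>=lo)&(z<lo+.02)&(c[:,2]>.1)
        if k.sum()>5: print(n,round(lo,2),k.sum(),'R',np.percentile(R[k],[0,50,95,100]).round(3),'y+',np.percentile(r[k,1],[0,95,100]).round(3))
E
```

```text
side 0.05 13 R [0.05  0.073 0.094 0.096] y+ [-0.01   0.058  0.063]
side 0.07 298 R [0.021 0.064 0.093 0.105] y+ [-0.043  0.062  0.067]
side 0.09 670 R [0.021 0.071 0.098 0.107] y+ [-0.067  0.059  0.067]
side 0.11 150 R [0.017 0.031 0.055 0.095] y+ [-0.05   0.038  0.042]
side 0.13 65 R [0.019 0.029 0.052 0.055] y+ [-0.003  0.04   0.042]
side 0.15 164 R [0.029 0.041 0.058 0.062] y+ [0.002 0.05  0.055]
side 0.17 86 R [0.027 0.035 0.044 0.048] y+ [-0.001  0.042  0.044]
side 0.19 139 R [0.04  0.047 0.05  0.051] y+ [0.    0.047 0.05 ]
side 0.21 144 R [0.041 0.047 0.049 0.051] y+ [0.002 0.047 0.048]
side 0.23 64 R [0.043 0.047 0.05  0.051] y+ [0.005 0.047 0.049]
side 0.39 51 R [0.047 0.052 0.088 0.112] y+ [-0.003  0.078  0.103]
side 0.41 581 R [0.044 0.063 0.116 0.13 ] y+ [-0.004  0.115  0.129]
side 0.43 651 R [0.001 0.036 0.05  0.054] y+ [-0.046  0.045  0.051]
top 0.07 219 R [0.026 0.052 0.084 0.099] y+ [-0.059  0.047  0.056]
top 0.09 458 R [0.022 0.073 0.097 0.103] y+ [-0.067  0.024  0.055]
top 0.11 180 R [0.024 0.078 0.097 0.102] y+ [-0.066  0.019  0.035]
top 0.15 30 R [0.038 0.041 0.048
[... 195 characters left out ...]
 0.049] y+ [-0.026  0.045  0.047]
top 0.25 89 R [0.046 0.048 0.049 0.049] y+ [-0.027  0.044  0.046]
top 0.27 84 R [0.046 0.048 0.049 0.049] y+ [-0.021  0.042  0.044]
top 0.29 51 R [0.047 0.048 0.049 0.05 ] y+ [-0.014  0.04   0.042]
top 0.31 47 R [0.049 0.052 0.054 0.054] y+ [-0.044  0.04   0.041]
top 0.33 121 R [0.049 0.051 0.054 0.055] y+ [-0.039  0.035  0.041]
top 0.35 68 R [0.049 0.05  0.068 0.129] y+ [-0.026  0.053  0.124]
top 0.37 210 R [0.049 0.069 0.124 0.129] y+ [-0.026  0.119  0.125]
top 0.39 579 R [0.049 0.081 0.125 0.13 ] y+ [-0.023  0.121  0.127]
top 0.41 1621 R [0.047 0.084 0.125 0.13 ] y+ [-0.026  0.123  0.13 ]
top 0.43 1990 R [0.001 0.035 0.048 0.129] y+ [-0.047  0.041  0.128]
```

The wrist radius is about 48 mm and the pawl reaches to about 50 mm from the pocket's axis, which is too tight. I'll grip 16 mm towards the high end and place the master turned half round, so the tool sits 16 mm further from the door.

```bash
python3 - <<'E'
from h import *
m=MA+.016*np.array([np.cos(np.radians(MY)),np.sin(np.radians(MY))])
robot.servo_line(np.r_[m,.09],ori=down(MY-180),speed=.1)
robot.servo_line(np.r_[m,.016],speed=.08); print(robot.read_force())
robot.move_gripper(0.0); print(robot.read_grip_width(),robot.read_grip_width()*88)
p,d=robot.grab_frame('side'); crop(p[:,:,::-1],250,90,400,200,5,'pics/g0.png')
robot.servo_line(np.r_[m,.07],speed=.1)
robot.servo_line(np.r_[m,.22],speed=.2);
p,d=robot.grab_frame('side'); crop(p[:,:,::-1],250,60,400,170,5,'pics/g1.png')
print(robot.read_t(),robot.read_force(),robot.read_grip_width())
E
```

```text
[0.75055317 1.03074979 0.12480458]
0.22849464197436153 20.107528493743814
10.0 [-0.2573658   0.64558718 -3.2521941 ] 0.2282032828464942
```

View pics/g1.png

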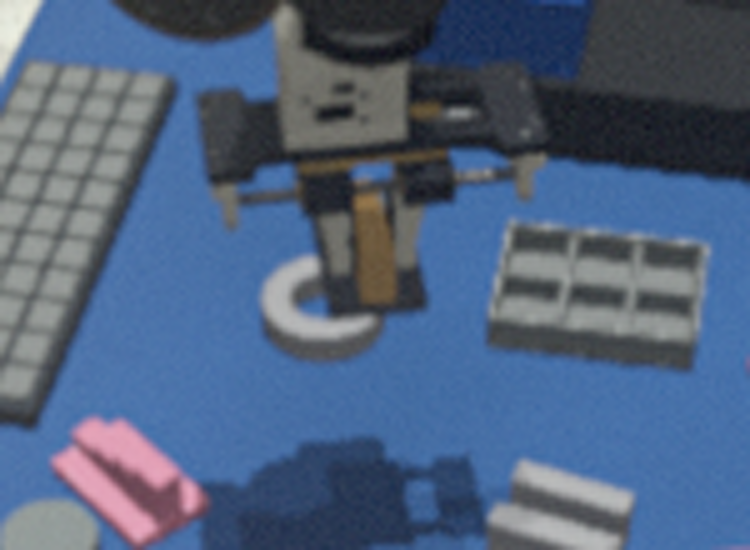

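The side crop shows the master level between the fingers at about (375,250), held 20.1 mm wide. Next I rotate it well away from the door, then move in over the pocket.

```bash
python3 - <<'E'
from h import *
t=PK-.016*X[:2]
a=t-.17*X[:2]
robot.goto(np.r_[a,.22],down(CY)); print(robot.read_qpos().round(1) if hasattr(robot.read_qpos(),'round') else robot.read_qpos())
robot.servo_line(np.r_[t,.22],speed=.2)
robot.servo_line(np.r_[t,.13],speed=.15)
print(robot.read_t(),robot.read_force(),robot.read_position(),t)
for n in('side','top'):
    p,d=robot.grab_frame(n);cv2.imwrite(f'pics/{n}2.png',p[:,:,::-1]);np.save(f'{n}2.npy',d)
s=cv2.imread('pics/side2.png');T=cv2.imread('pics/top2.png')
a=cv2.resize(s[100:290,230:400],None,fx=3,fy=3,interpolation=cv2.INTER_CUBIC);cv2.imwrite('pics/s2c.png',a)
crop(T,200,100,400,260,4,'pics/t2c.png')
E
```

```text
[  7.    7.  -18.3   0.  -64.7 160.5]
13.7833 [ 0.12817563  0.52304997 -3.55978635] [0.54972706 0.03544372 0.13083968] [0.54903697 0.03567926]
```

View pics/s2c.png

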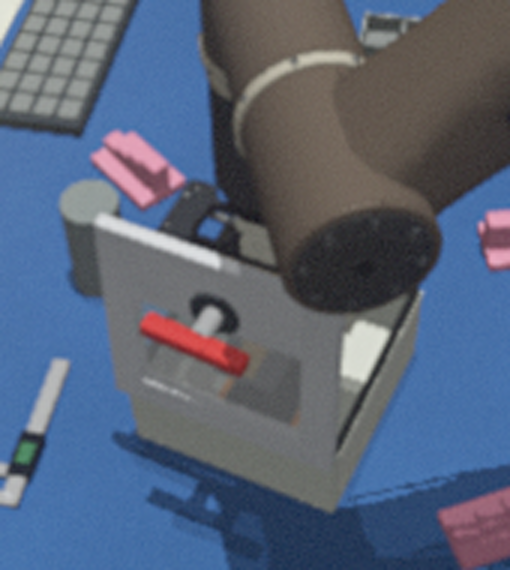

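View pics/t2c.png

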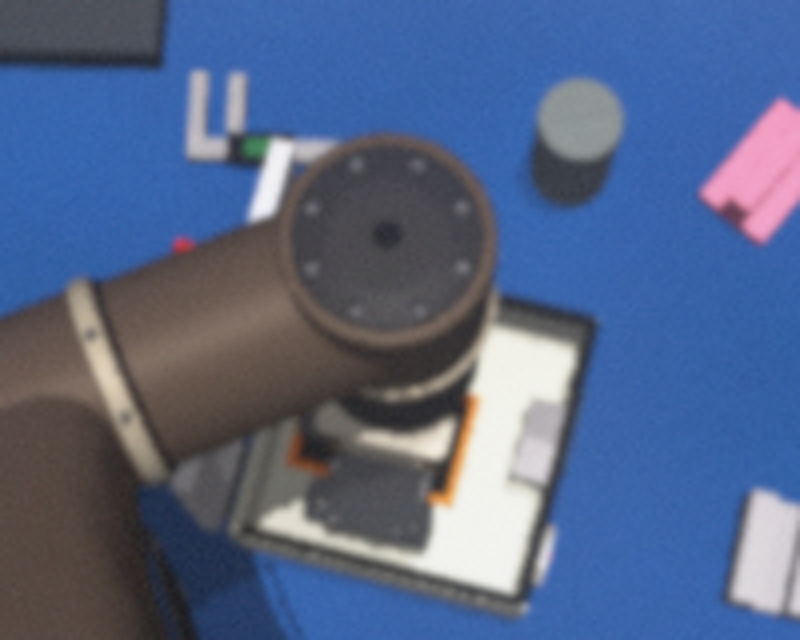

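The top crop shows the gripper inside the chamber walls, centred over the pocket at about (380,450). The side crop shows the wrist link still above the door's top edge at about (230,265). Descending in force-checked steps.

```bash
python3 - <<'E'
from h import *
t=PK-.016*X[:2]
for z in(.095,.07,.056,.050,.0465,.0455):
    robot.servo_line(np.r_[t,z],speed=.08 if z>.05 else .04)
    f=np.array(robot.read_force()); print(z,f.round(2),np.round(robot.read_position(),4))
    if abs(f[2]+3.4)>8 or np.hypot(*f[:2])>8: print('STOP');break
E
```

```text
0.095 [ 0.23 -0.24 -3.73] [0.5493 0.0357 0.0951]
0.07 [-0.1   0.95 -3.82] [0.549  0.0356 0.0699]
0.056 [-0.21  0.37 -3.99] [0.5488 0.0355 0.0558]
0.05 [ 1.6  -0.14 -3.64] [0.5489 0.0356 0.0499]
0.0465 [ 0.66 -0.33 -3.89] [0.5489 0.0356 0.0463]
0.0455 [-1.39 -0.75  2.36] [0.5492 0.0357 0.046 ]
```

Contact came exactly at floor height (TCP z 0.046). Releasing and retreating.

```bash
python3 - <<'E'
from h import *
t=PK-.016*X[:2]
robot.move_gripper(1.0)
robot.servo_line(np.r_[t,.15],speed=.15)
a=t-.17*X[:2]
robot.servo_line(np.r_[t,.26],speed=.3)
robot.servo_line(np.r_[a,.30],speed=.3)
p,d=robot.grab_frame('top');cv2.imwrite('pics/top3.png',p[:,:,::-1]);np.save('top3.npy',d)
crop(p[:,:,::-1],220,110,400,260,4,'pics/t3c.png');print(robot.read_t(),robot.read_force())
E
```

```text
19.4 [-0.40268257 -0.46858541  0.48570502]
```

View pics/t3c.png

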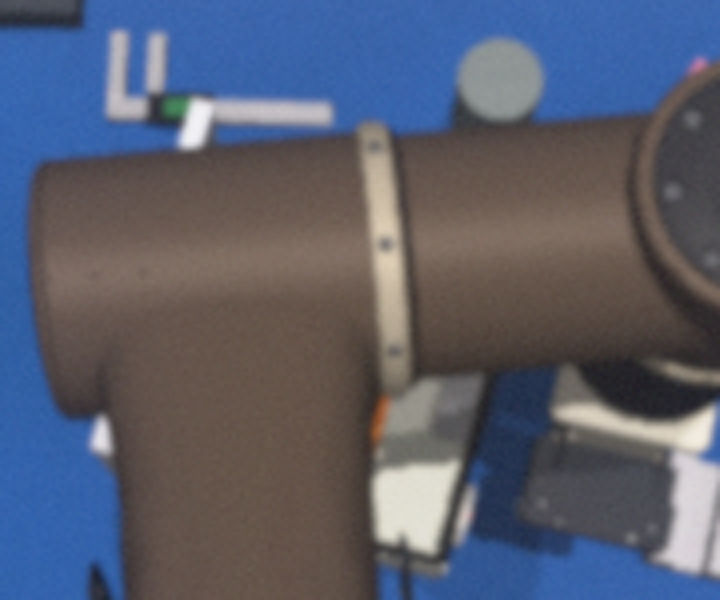

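```bash
python3 - <<'E'
from h import *
p=np.array(robot.read_position())
robot.servo_line([p[0],p[1],.42],speed=.3)
robot.move_gripper(0)
b=HG+.095*X+.075*Y
robot.goto([b[0],b[1],.42],down(CY))
robot.servo_line([b[0],b[1],.285],speed=.25)
print(robot.read_t(),robot.read_force(),robot.read_grip_width())
for n in('side','top'):
    p,d=robot.grab_frame(n);cv2.imwrite(f'pics/{n}4.png',p[:,:,::-1]);np.save(f'{n}4.npy',d)
s=cv2.imread('pics/side4.png');T=cv2.imread('pics/top4.png')
crop(s,230,100,400,290,3,'pics/s4c.png');crop(T,200,100,400,260,4,'pics/t4c.png')
E
```

```text
23.4583 [-0.1771833   0.56300261 -0.20963741] 0.005922072026605881
```

View pics/s4c.png

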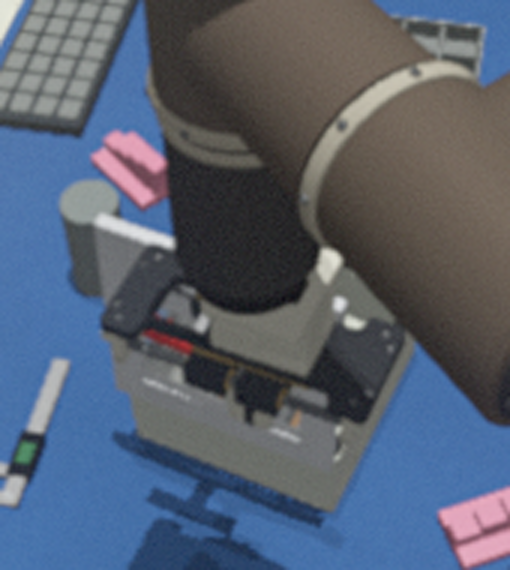

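View pics/t4c.png

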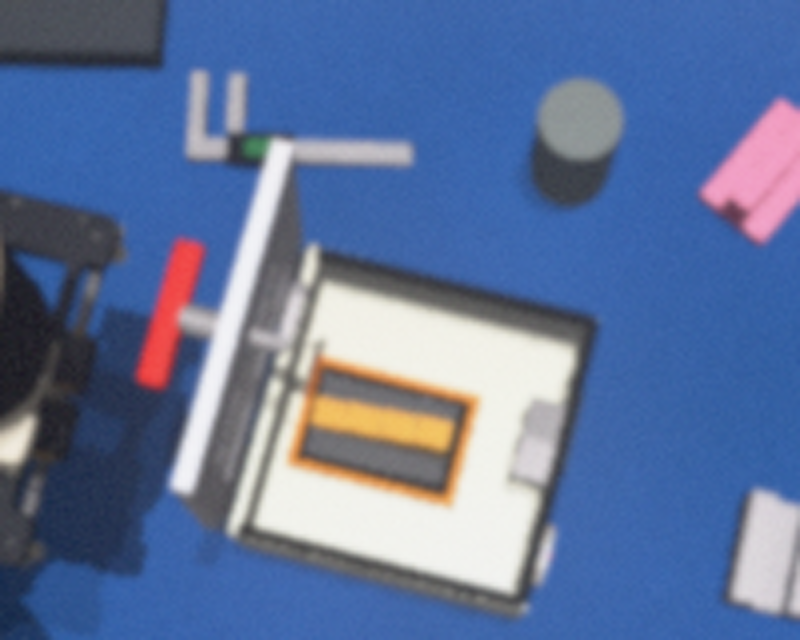

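The top crop shows the master lying inside the orange rails, from (305,400) to (460,450), square to the pocket. The tool is behind the door, clear of the red bar at (170,315). Pushing the door now.

```bash
python3 - <<'E'
from h import *
def P(th,r=.185,n=.022):
    c,s=np.cos(th),np.sin(th); return HG+X*(-r*c+n*s)+Z*(r*s+n*c)+.075*Y
robot.servo_line(P(1.6),speed=.15)
for th in(1.48,1.36,1.24,1.12,1.0,.9):
    robot.servo_line(P(th),speed=.12); f=np.array(robot.read_force()); print(th,round(robot.read_t(),2),f.round(1))
    if np.linalg.norm(f)>25: print('STOP');break
p=P(th)
robot.servo_line([p[0],p[1],p[2]+.12],speed=.2)
b=p+.12*X
robot.dwell(.5)
for n in('side','top'):
    q,d=robot.grab_frame(n);cv2.imwrite(f'pics/{n}5.png',q[:,:,::-1]);np.save(f'{n}5.npy',d)
print(robot.read_t(),robot.read_position())
E
```

```text
1.48 24.49 [-0.3 -0.2 -0.5]
1.36 24.82 [ 0.7 -0.2 -0.2]
1.24 25.16 [ 1.3  0.4 -0.8]
1.12 25.49 [ 0.6 -0.7 -0.1]
1.0 25.82 [0.1 0.4 0.9]
0.9 26.13 [-0.2 -0.5  0.2]
27.4833 [0.47651618 0.0550759  0.37653818]
```

View pics/top5.png

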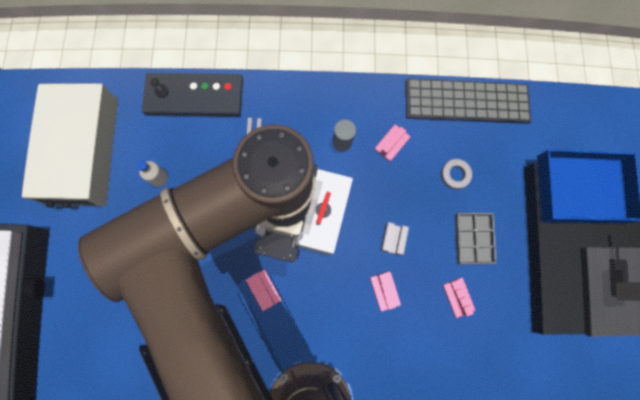

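View pics/side5.png

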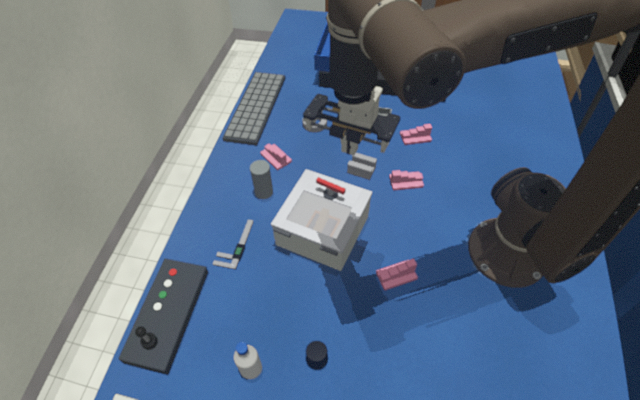

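Both views show the door lying shut, with the red bar at (330,186) in the side view and (323,208) in the top view. Measuring the bar and the door plane.

```bash
python3 - <<'E'
from h import *
L=HG-.165*X
print('nominal',L)
for n in('side','top'):
    p,d=robot.grab_frame(n)
    if n=='top': cv2.imwrite('pics/top6.png',p[:,:,::-1])
    C=cloud(n,d);h=cv2.cvtColor(p,cv2.COLOR_RGB2HSV)
    m=(C[...,2]>.12)&(C[...,2]<.2)&(np.linalg.norm(C[...,:2]-L[:2],axis=-1)<.09)
    red=m&((h[...,0]<8)|(h[...,0]>172))&(h[...,1]>130)
    q=C[red]; tp=q[q[:,2]>np.percentile(q[:,2],90)-.006]
    r=cv2.minAreaRect(tp[:,:2].astype(np.float32)); c=tp[:,:2].mean(0);v=np.linalg.svd(tp[:,:2]-c)[2][0]
    if v@Y[:2]<0: v=-v
    print(n,len(tp),r,'yaw-Y',np.degrees(np.arctan2(v[1],v[0]))-CY-90,'ztop',np.median(tp[:,2]))
    D=C.reshape(-1,3)-HG; e=np.c_[D@X,D@Y,D@Z]; k=(e[:,0]<-.01)&(e[:,0]>-.21)&(abs(e[:,1])<.1)&(abs(e[:,2]-.014)<.012)
    e=e[k]; A=np.linalg.lstsq(np.c_[e[:,0],e[:,1],np.ones(len(e))],e[:,2],rcond=None)[0];print(len(e),'plane',A)
E
```

```text
nominal [ 0.53518483 -0.02680368  0.098     ]
side 96 ((0.5308857560157776, -0.02008906938135624), (0.013635988347232342, 0.08282462507486343), 71.18272399902344) yaw-Y -5.13849026000355 ztop 0.15694762922255118
3895 plane [-0.03221817  0.0011701   0.0087906 ]
top 112 ((0.5323200225830078, -0.024163246154785156), (0.0123842041939497, 0.08252085745334625), 73.19103240966797) yaw-Y -5.462475790278717 ztop 0.16109570533974604
2148 plane [-0.04018432  0.00236886  0.01035475]
```

The bar is at about 0.09 rad and centred near (0.535,-0.023), and the door plane is at about 0.03 to 0.04 rad, which is loose on the gasket. I'll grip the bar 26 mm off its axis (towards the robot) and turn it clockwise along an arc.

```bash
cat >> h.py <<'E'
AX=(HG-.165*X+.002*X+.002*Y)[:2]
def H(a,z,r=.026):
    # a: handle angle rad clockwise
    b=np.radians(CY+90)-a; return np.r_[AX+r*np.array([np.cos(b),np.sin(b)]),z],down(np.degrees(b)+180)
E
python3 - <<'E'
from h import *
robot.move_gripper(.6)
p,R=H(.09,.25); print(np.round(robot.ik(p,R),1)); robot.goto(p,R)
p,R=H(.09,.165); robot.servo_line(p,ori=R,speed=.15)
print(robot.read_t(),robot.read_force())
for n in('side','top'):
    q,d=robot.grab_frame(n);crop(q[:,:,::-1],*((260,130,400,250) if n=='side' else (250,130,400,250)),5,f'pics/{n}7.png')
E
```

```text
[ 20.3   3.9 -17.8   0.  -68.4  52.1]
30.6417 [-0.16499986  0.20896628  0.80957799]
```

View pics/side7.png

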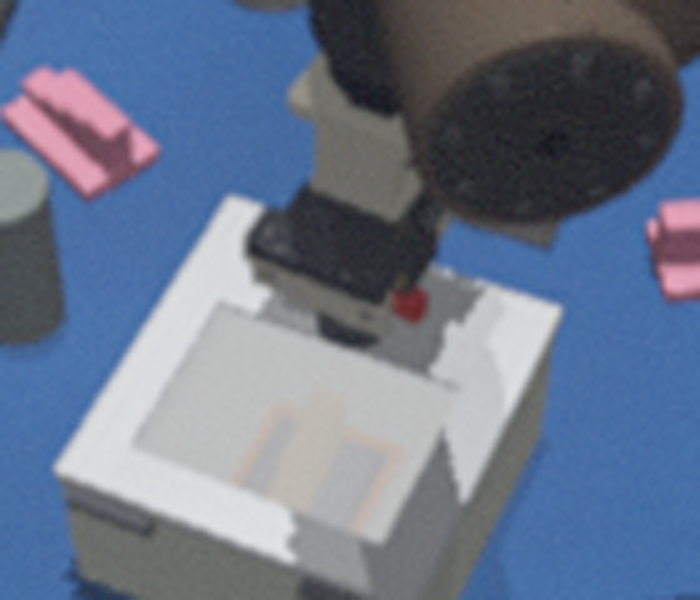

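View pics/top7.png

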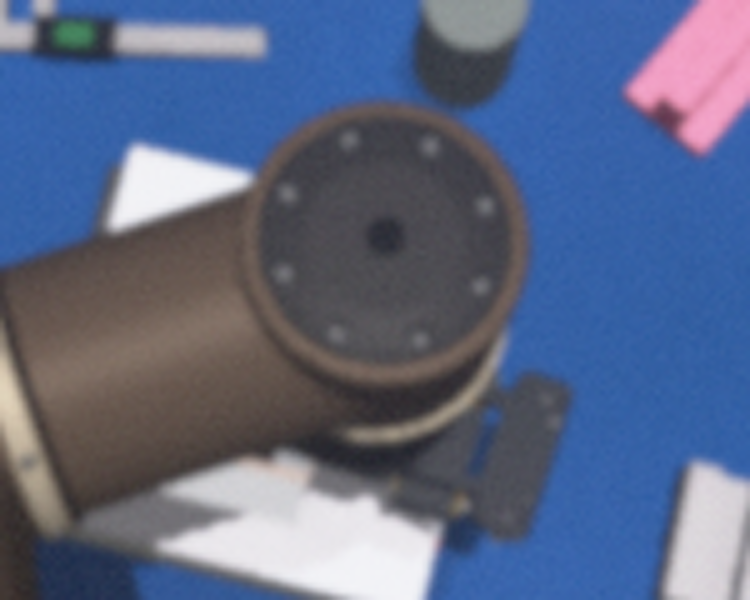

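In the side crop the bar's near end at (410,300) sits beside the near finger, within the jaw gap. Descending with a force check, then closing and turning.

```bash
python3 - <<'E'
from h import *
ok=True
for z in(.152,.143,.136):
    p,R=H(.09,z); robot.servo_line(p,ori=R,speed=.05); f=np.array(robot.read_force()); print(z,f.round(2))
    if abs(f[2])>5: ok=False;print('STOP');break
if ok:
    robot.move_gripper(0); w=robot.read_grip_width()*88; print('w',w,np.round(robot.read_force(),1),robot.read_t())
    if 10<w<20:
        for a in np.arange(.2,.46,.12):
            p,R=H(a,.136); robot.servo_line(p,ori=R,speed=.05); print(round(a,2),np.round(robot.read_force(),1),np.round(robot.read_ft_torque(),2),round(robot.read_t(),2))
print(np.round(robot.read_position(),4),robot.read_grip_width()*88)
E
```

```text
0.152 [ 0.78 -0.42 -0.74]
0.143 [-0.23  0.1  -0.1 ]
0.136 [ 0.76  0.58 -0.34]
w 14.113326724476952 [-0.4  2.1  0.7] 32.4833
0.2 [-0.   4.   0.1] [ 1.11  0.04 -0.04] 32.74
0.32 [-0.7  4.2 -0.8] [ 1.58 -0.06 -0.04] 33.01
0.44 [ 0.2  5.6 -2.1] [ 1.83 -0.17  0.05] 33.27
[ 0.5133 -0.008   0.1359] 13.783276303728632
```

```bash
python3 - <<'E'
from h import *
for a in np.r_[np.arange(.56,1.41,.12),1.46,1.5]:
    z=.136-.0035*np.clip((a-.4)/.75,0,1)
    p,R=H(a,z); robot.servo_line(p,ori=R,speed=.05); f=np.array(robot.read_force());print(round(a,2),f.round(1),np.round(robot.read_ft_torque(),2),round(robot.read_t(),2))
    if np.linalg.norm(f)>35: print('STOP');break
robot.dwell(.3)
print(np.round(robot.read_position(),4),p,robot.read_grip_width()*88,np.round(robot.read_force(),1))
E
```

```text
0.56 [-0.3  6.3 -1.2] [1.87 0.   0.01] 33.54
0.68 [-0.2  5.9  0.3] [ 1.93  0.11 -0.05] 33.81
0.8 [-1.3  5.7  2.3] [ 1.86  0.28 -0.09] 34.08
0.92 [-1.3  4.6  3.3] [ 1.88  0.4  -0.07] 34.34
1.04 [0.3 4.9 4. ] [ 1.82  0.   -0.08] 34.61
1.16 [1.  3.9 3.7] [ 1.61 -0.64 -0.09] 34.88
1.28 [2.6 4.1 2.9] [ 1.47 -1.36 -0.12] 35.14
1.4 [3.6 4.4 2.7] [ 1.48 -1.42 -0.03] 35.41
1.46 [3.1 4.4 2.6] [ 1.39 -1.7  -0.05] 35.66
1.5 [4.  4.4 1.6] [ 1.37 -1.76 -0.04] 35.91
[0.5383 0.0014 0.1328] [0.53748288 0.00129997 0.1325    ] 13.808630867275864 [3.6 2.7 1.6]
```

```bash
python3 - <<'E'
from h import *
for a in(1.53,1.56):
    p,R=H(a,.1325); robot.servo_line(p,ori=R,speed=.03); f=np.array(robot.read_force());print(a,f.round(1),np.round(robot.read_ft_torque(),2))
    if np.linalg.norm(f)>20: break
robot.move_gripper(.6)
p,R=H(1.53,.25); robot.servo_line(p,speed=.15)
q=p.copy();q[2]=.40; robot.servo_line(q,speed=.3)
robot.goto(np.r_[AX-.20*X[:2],.40],R)
L=HG-.165*X
for n in('side','top'):
    p,d=robot.grab_frame(n); cv2.imwrite(f'pics/{n}8.png',p[:,:,::-1])
    C=cloud(n,d);h=cv2.cvtColor(p,cv2.COLOR_RGB2HSV)
    m=(C[...,2]>.12)&(C[...,2]<.2)&(np.linalg.norm(C[...,:2]-L[:2],axis=-1)<.09)
    q=C[m&((h[...,0]<8)|(h[...,0]>172))&(h[...,1]>130)]
    if len(q)>9:
        c=q.mean(0)[:2];v=np.linalg.svd(q[:,:2]-c)[2][0]; v=v*np.sign(v@X[:2]+1e-9)
        print(n,len(q),'handle',np.pi/2-(np.arctan2(v[1],v[0])-np.radians(CY)),'ztop',np.percentile(q[:,2],90))
    D=C.reshape(-1,3)-HG; e=np.c_[D@X,D@Y,D@Z]; k=(e[:,0]<-.01)&(e[:,0]>-.21)&(abs(e[:,1])<.1)&(abs(e[:,2]-.012)<.012)
    e=e[k]; 
    if len(e)>100: print(len(e),'plane',np.linalg.lstsq(np.c_[e[:,0],e[:,1],np.ones(len(e))],e[:,2],rcond=None)[0])
print(robot.read_t(),robot.read_force())
s=cv2.imread('pics/side8.png');crop(s,250,140,400,280,4,'pics/s8c.png')
E
```

```text
1.53 [3.8 3.6 2.7] [ 1.43 -1.53  0.18]
1.56 [1.4 5.5 3.9] [ 1.99 -0.53  0.61]
side 114 handle 1.5148941352511738 ztop 0.1569810309252426
3940 plane [-0.01299074  0.0020091   0.00876765]
2009 plane [0.0253631  0.01018444 0.01323986]
40.125 [-0.71180347  1.14420408  0.37039118]
```

View pics/s8c.png

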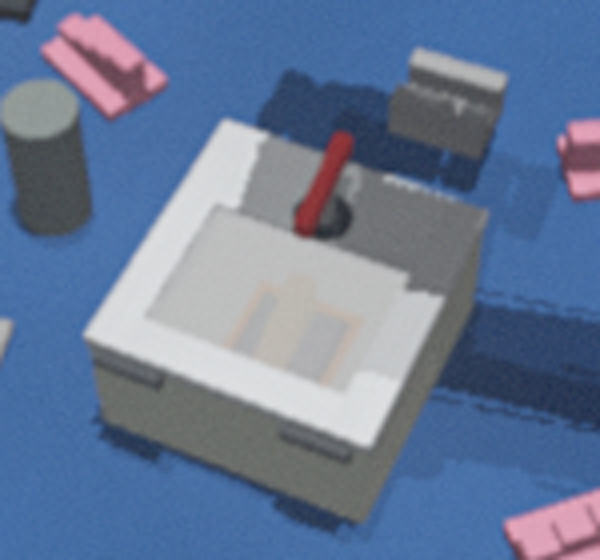

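View pics/top8.png

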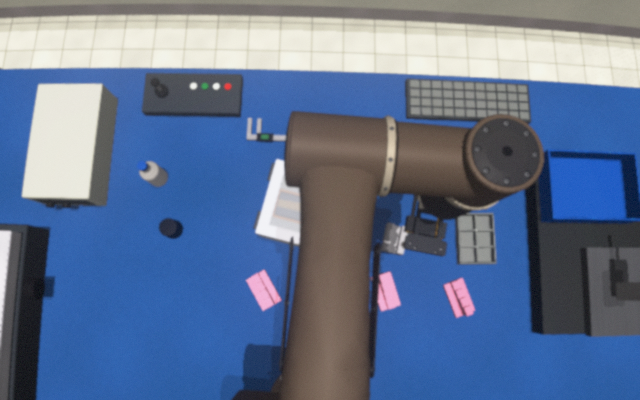

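The side crop shows the handle bar turned a quarter turn, pointing from (345,140) to (305,230). The door is flush and the master is visible in its pocket through the window. I'll check the door's drop per pixel against the loose-door frame before handing in.

```bash
python3 - <<'E'
from h import *
d0=np.load('side5.npy'); d=np.median([robot.grab_frame('side')[1] for _ in range(3)],axis=0)
A=cloud('side',d0)-HG;B=cloud('side',d)-HG
x=A@X;y=A@Y;z=A@Z
k=(x<-.01)&(x>-.215)&(abs(y)<.1)&(abs(z-.015)<.015)&(abs(B@Z-.012)<.015)
n=robot.camera_info('side')['view'][2,:3]
dz=(B@Z-z)
for lo in np.arange(-.21,0,.03):
    s=k&(x>=lo)&(x<lo+.03); print(round(lo+.015,3),s.sum(),'dz mm',(1e3*np.median(dz[s])).round(2),'z before/after',(1e3*np.median(z[s])).round(1),(1e3*np.median((B@Z)[s])).round(1))
s=k; print('dtheta',np.linalg.lstsq(np.c_[x[s],np.ones(s.sum())],dz[s],rcond=None)[0])
print(robot.read_t(),robot.read_force())
E
```

```text
-0.195 351 dz mm -3.63 z before/after 15.6 12.0
-0.165 503 dz mm -3.06 z before/after 15.3 12.1
-0.135 603 dz mm -2.34 z before/after 12.1 9.8
-0.105 622 dz mm -1.97 z before/after 11.0 9.0
-0.075 643 dz mm -1.43 z before/after 10.2 8.7
-0.045 638 dz mm -0.88 z before/after 9.8 8.7
-0.015 470 dz mm -0.46 z before/after 11.4 10.9
dtheta [ 1.77662639e-02 -6.35619813e-05]
40.275 [-0.06282322 -0.13982554  0.1739639 ]
```

```bash
python3 - <<'E'
from rig import robot
robot.job_done(); print(robot.read_t())
E
```

```text
the job is handed in; nothing more can be done
the job is handed in; nothing more can be done
```

The job is handed in at about 40 s of the 72 s allowed. The master is in the pocket, the door is shut and the T-handle is at its stop. No verdict is reported.

- **Master:** I gripped it across the rib and set it flat in the orange-railed pocket, turned half round so the wrist would clear the open door. It touched the floor at the expected height. A picture before closing showed it square between the rails, and it is still there through the window.
- **Door:** I pushed it past its balance point and it sank shut by itself. Contact forces stayed under about 2 N.
- **Handle:** I turned it clockwise until the torque rose at the stop. It reads about 1.51 rad in the side view.
- **Arm:** The gripper let go and was raised clear, and the force reading was about 0 N.

**Door tightness:** this is the one check I could not settle fully. Camera depth shows the door dropped by 0.018 rad from loose, where the spec implies 0.023. The final angle comes out at about 0.006 to 0.013 rad depending on the method, against a limit of 0.010. The 0.013 figure is an absolute plane fit that also read about 0.005 rad high with the door loose. I judged the door tight mainly because the handle is at its stop, well past the 1.15 rad at which the pawl finishes drawing it down.

The bystanders in view showed no visible shift; I did not measure them.

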